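Shut the pill box and wipe the walnut shells off the bedside stand

TASK

Clear the bedside stand for the night. First press every cover of the yellow pill box down until it snaps shut, so that no shell gets among the pills; then take the wooden scraper block, wipe all the walnut shells with it along the seat and over the end into the steel tray, and stand the block back on the cork-topped box. Leave the parrot and the clip where they are; a stray shell may be picked up by hand.

Things in the scene. Friction and masses are not known exactly. Their poses are not given: they have to be found in the camera images.
- stand: Two low green plastic stools, nested, fixed: the bedside stand. Seat 320 (its x) by 420 (its y) mm, flat top 110 mm above the table; overhang 25 mm at the ends. Origin on the table under the seat's middle. A raised rim 10 mm wide, 8 mm high runs along the near and far edges (middle at x = -155 and +155 mm); the ends (y = -210 and +210 mm) have none.
- pillbox: Yellow plastic pill box, fixed on the far half of the seat, 63 (its x, from -29 to +35) by 222 (its y) mm, 36 mm high without covers, 40 mm with them shut; five cells along y. Origin at the middle of its underside. Flip covers hinged along the far side: hinge line at x = +28, z = +38 mm; the middles of cover1 to cover5 at y = -88, -44, 0, +44, +88 mm.
- cover1 (a joint): Angle of flip cover 1 (a plate 56 mm long from the hinge line, 40 wide, 4 thick, plus a 6 mm thumb tab at the free edge), rad: 0 shut (lying flat on the box), growing as its free edge rises; stop at 1.5. Starts half open. Detent: pressed down it resists with up to about 2.5 N at the free edge (most near 0.5 rad) and springs back to 0.6 to 0.8 rad if let go early; below 0.18 rad it snaps shut and stays.
- cover2 (a joint): Angle of flip cover 2 (a plate 56 mm long from the hinge line, 40 wide, 4 thick, plus a 6 mm thumb tab at the free edge), rad: 0 shut (lying flat on the box), growing as its free edge rises; stop at 1.5. Starts half open. Detent: pressed down it resists with up to about 2.5 N at the free edge (most near 0.5 rad) and springs back to 0.6 to 0.8 rad if let go early; below 0.18 rad it snaps shut and stays.
- cover3 (a joint): Angle of flip cover 3 (a plate 56 mm long from the hinge line, 40 wide, 4 thick, plus a 6 mm thumb tab at the free edge), rad: 0 shut (lying flat on the box), growing as its free edge rises; stop at 1.5. Starts half open. Detent: pressed down it resists with up to about 2.5 N at the free edge (most near 0.5 rad) and springs back to 0.6 to 0.8 rad if let go early; below 0.18 rad it snaps shut and stays.
- cover4 (a joint): Angle of flip cover 4 (a plate 56 mm long from the hinge line, 40 wide, 4 thick, plus a 6 mm thumb tab at the free edge), rad: 0 shut (lying flat on the box), growing as its free edge rises; stop at 1.5. Starts half open. Detent: pressed down it resists with up to about 2.5 N at the free edge (most near 0.5 rad) and springs back to 0.6 to 0.8 rad if let go early; below 0.18 rad it snaps shut and stays.
- cover5 (a joint): Angle of flip cover 5 (a plate 56 mm long from the hinge line, 40 wide, 4 thick, plus a 6 mm thumb tab at the free edge), rad: 0 shut (lying flat on the box), growing as its free edge rises; stop at 1.5. Starts half open. Detent: pressed down it resists with up to about 2.5 N at the free edge (most near 0.5 rad) and springs back to 0.6 to 0.8 rad if let go early; below 0.18 rad it snaps shut and stays.
- scraper: Wooden scraper block, about 200 g, loose, starts on the cork-topped box. Foot 100 (its x) by 28 (y) by 25 mm high, a 6 mm thin cheek 56 mm long (y), 22 mm high at each end: an H from above, the same both ways; the broad faces (facing y) push. On it a handle plate 70 (x) by 20 (y) mm, z = 25 to 75 mm. Origin at the middle of its underside.
- mat: Low wooden box with a cork top, closed, fixed on the table beside one end of the stand (left or right, the tray being at the other end), 190 (x) by 140 (y) by 85 mm high. Origin at the middle of its underside. The scraper stands on its cork top.
- tray: Open steel tray, fixed on the table below the other end of the seat, 250 (x) by 150 (y) mm outside, 45 mm high, walls and floor 4 to 5 mm. Origin at the middle of its underside; its nearer long wall is 10 mm under the seat's overhang, so what goes over that end of the seat falls into it.
- shell1: Half walnut shell, loose, a dome 30 mm across and 14.5 mm high, 10 g, lying dome up on the near part of the seat at the start. Origin at the middle of its underside (of the rim). Five to eight are present.
- shell2: Half walnut shell, loose, a dome 30 mm across and 14.5 mm high, 10 g, lying dome up on the near part of the seat at the start. Origin at the middle of its underside (of the rim). Five to eight are present.
- shell3: Half walnut shell, loose, a dome 30 mm across and 14.5 mm high, 10 g, lying dome up on the near part of the seat at the start. Origin at the middle of its underside (of the rim). Five to eight are present.
- shell4: Half walnut shell, loose, a dome 30 mm across and 14.5 mm high, 10 g, lying dome up on the near part of the seat at the start. Origin at the middle of its underside (of the rim). Five to eight are present.
- shell5: Half walnut shell, loose, a dome 30 mm across and 14.5 mm high, 10 g, lying dome up on the near part of the seat at the start. Origin at the middle of its underside (of the rim). Five to eight are present.
- shell6: Half walnut shell, loose, a dome 30 mm across and 14.5 mm high, 10 g, lying dome up on the near part of the seat at the start. Origin at the middle of its underside (of the rim). Five to eight are present.
- shell7: Half walnut shell, loose, a dome 30 mm across and 14.5 mm high, 10 g, lying dome up on the near part of the seat at the start. Origin at the middle of its underside (of the rim). Five to eight are present.
- shell8: Half walnut shell, loose, a dome 30 mm across and 14.5 mm high, 10 g, lying dome up on the near part of the seat at the start. Origin at the middle of its underside (of the rim). Five to eight are present.
- parrot: Ceramic parrot figurine, about 92 mm tall on a round foot 48 mm across, loose, at one far corner of the seat. Origin at the middle of its underside. Bystander.
- clip: Chrome bulldog clip, 45 by 50 by 13 mm, loose, lying at the other far corner of the seat. Origin at the middle of its underside. Bystander.

How it is judged:
On the way, in this order (a step that is already met when the one before it is completed fails the run):
1. all five covers of the pill box are snapped shut (value of joint each of cover1, cover2, cover3, cover4, cover5 below 0.05 rad), for 0.3 s.
2. the scraper block is held down on the seat of the stand (contact force between the fingers and scraper above 1 N and z of scraper in the frame of stand between 0.1 and 0.13 m and x of scraper in the frame of stand between -0.16 and 0.16 m and y of scraper in the frame of stand between -0.21 and 0.21 m), for 0.2 s.
3. all the shells lie in the tray (x of shell1 in the frame of tray between -0.122 and 0.122 m and y of shell1 in the frame of tray between -0.073 and 0.073 m and height (world z) of each of shell1, shell2, shell3, shell4, shell5, shell6, shell7, shell8 below 0.045 m and x of shell2 in the frame of tray between -0.122 and 0.122 m and y of shell2 in the frame of tray between -0.073 and 0.073 m and x of shell3 in the frame of tray between -0.122 and 0.122 m and y of shell3 in the frame of tray between -0.073 and 0.073 m and x of shell4 in the frame of tray between -0.122 and 0.122 m and y of shell4 in the frame of tray between -0.073 and 0.073 m and x of shell5 in the frame of tray between -0.122 and 0.122 m and y of shell5 in the frame of tray between -0.073 and 0.073 m and x of shell6 in the frame of tray between -0.122 and 0.122 m and y of shell6 in the frame of tray between -0.073 and 0.073 m and x of shell7 in the frame of tray between -0.122 and 0.122 m and y of shell7 in the frame of tray between -0.073 and 0.073 m and x of shell8 in the frame of tray between -0.122 and 0.122 m and y of shell8 in the frame of tray between -0.073 and 0.073 m), for 0.3 s.
At the end, for the whole second after the job is handed in: All five covers are shut (under 0.05 rad), every shell present lies inside the tray, and the scraper block stands upright and at rest on the cork-topped box, its middle within 45 mm (box's x) and 40 mm (box's y) of the box's middle (all of step 1 and all of step 3 and x of scraper in the frame of mat between -0.045 and 0.045 m and y of scraper in the frame of mat between -0.04 and 0.04 m and height (world z) of scraper between 0.08 and 0.091 m and angle between scraper's own z axis and vertical below 0.1 rad and linear speed of scraper below 0.02 m/s); the robot touches nothing.
It fails at once if the parrot or the clip is moved more than 30 mm or tipped over (distance of any of parrot, clip from where it was at the start of the episode above 0.03 m or angle between any of parrot, clip's own z axis and vertical above 0.5 rad).
Of shell1, shell2, shell3, shell4, shell5, shell6, shell7, shell8 only 5 to 8 are there at a start; the rules pass over those that are not, and their reading is None.
At some moment in a run one of shell1, shell2, shell3, shell4, shell5, shell6, shell7, shell8, scraper may be knocked a few centimetres aside while the robot is not near it.
Once in a run the grip may slacken for a moment while it holds something.
It also fails if it takes over 192 s, if anything falls off the work surface, if the arm or the gripper's body presses on something with over 40 N, if the wrist force passes 120 N, or if a joint passes its speed limit or range.

ROBOT

A 7-joint arm with a two-finger parallel gripper is mounted at the origin on the work surface. World frame = base frame: x ahead of the robot, y to its left, z up, the work surface at z = 0. Lengths are in m, angles in rad, forces in N, time in s.
With the tool pointing down it reaches from about 0.425 to 0.95 m from the base axis. Payload 4.7 kg.
Tool frame: the origin (TCP) lies between the finger pads; the fingertips stand 25 mm ahead of it and the grasp point (between the pads) lies 6 mm ahead of it; x points along the fingers, z is the direction in which the jaws open and shut, and the axes are right-handed (so a half turn about x gives the same grasp; the last joint's range is limited). The gripper opens to 85 mm and grips with 20 to 120 N. Pads are 22 mm wide; open, the fingers measure 114 mm over their backs; the gripper's body (76 mm by 85 mm) begins 54 mm behind the grasp point. The pads swing forward as they close: fully open they stand 13 mm farther back than shut.
Start: joints at [-1.217, 0.469, -0.049, 1.532, 0.024, 1.141, -0.082], TCP at [0.252, 0.626, 0.234] pointing down, gripper open.
Joint ranges: [-2.59, 2.59], [-0.33, 1.99], [-1.39, 1.29], [0.1, 2.45], [-1.04, 4.18], [0.21, 1.99], [-2.66, 2.66]. Speed limits (rad/s): [2.57, 2.57, 3.14, 3.14, 3.14, 3.14, 3.14].

INTERFACE

Orientations are given as a 3x3 rotation matrix whose columns are the frame's x, y, z axes.
In Python, from rig import * gives the robot as it stands. Calls block until the motion is done:
- movep(position, orientation): joint-space move of the TCP to a pose.
- move_l(position, attitude=None, feed=0.15, until_force=None): straight line of the TCP; attitude=None keeps the orientation; feed is the mean speed in m/s. With until_force (N) it stops when the force on the tool has changed by that much, and returns True; else False.
- move_joints(angles): joint-space move.
- command_gripper(opening, newtons=None): finger opening in m; newtons is the grip in N (None keeps the last); returns when the fingers have stopped.
- sleep(seconds).
- inverse_kinematics(position, orientation): joint angles nearest the present ones, or None.
- sense(): the state.
- camera(name): name is "scene" or "top" or "wrist"; returns (picture, depth): 400x640x3 uint8, red, green, blue; 400x640 float32, m along the optical axis (not along the pixel's ray), 0 where there is no reading.
- camera_params(name): a dict with "K" (3x3 intrinsics, pixels), "position" and "rotation" of the camera in the world; the wrist camera has in their place "tool_from_camera" (4x4, takes a point from camera to tool coordinates, whose origin is the TCP and whose axes are the tool frame's). Camera axes: x right, y down, z forward; pixel columns grow to the right and rows downward; lengths in m; the calibration is good to about 2 mm. A picture is of the moment at which its call begins: read the wrist's pose just before it. camera_params takes no time and is no camera call.
A pose or a line that the arm cannot do raises Unreachable and nothing moves.
- finish_job(): hands the job in, once; it reports no verdict.
The state is a dict: "time_s": time; "joint_pos": joint angles; "qd": joint speeds; "joint_efforts": joint torques, N m; "position": TCP position; "tcp_rot": TCP orientation; "wrist_force": force on the tool from outside, world axes, zero at the start; "ft_torque": the same for the moment, N m; "finger_gap": finger opening in m.
Only numpy, scipy, OpenCV 4.12 (cv2) and the standard library are available. Lean on these libraries where they do the work, as an engineer would, in place of code of your own. Each camera call takes 0.05 s, during which the arm holds its last target.

## Working session

There is one attempt and no reset: what is moved stays moved. The work goes in short steps, each a Python script; the robot and the scene stay as the last script left them, time stands still between calls to the robot, and variables do not carry over. Pictures are saved under pics/ and viewed, and the job is handed in when it is done.

```bash
ls; mkdir -p pics; python3 - <<'E'
from rig import *
import cv2,numpy as np
for n in ("scene","top"):
    p,d=camera(n); cv2.imwrite(f"pics/{n}0.png",p[:,:,::-1]); np.save(f"pics/{n}0.npy",d)
    c=camera_params(n); print(n,c["K"].round(1).tolist(),np.round(c["position"],3),np.round(c["rotation"],3).tolist())
s=sense(); print(s["time_s"],s["position"],s["tcp_rot"],s["finger_gap"])
E
```

```text
pics
scene [[469.1, 0.0, 321.1], [0.0, 469.1, 198.4], [0.0, 0.0, 1.0]] [1.487 0.569 0.842] [[-0.521, 0.479, -0.706], [0.854, 0.291, -0.432], [-0.001, -0.828, -0.561]]
top [[394.1, 0.0, 324.3], [0.0, 394.1, 200.2], [0.0, 0.0, 1.0]] [0.45  0.026 0.924] [[0.014, -0.983, 0.182], [-1.0, -0.011, 0.019], [-0.017, -0.182, -0.983]]
0.1 [0.25193833 0.62565955 0.23346839] [[-5.83390578e-04 -9.27624580e-01  3.73513452e-01]
 [-1.66365311e-03  3.73513899e-01  9.27623091e-01]
 [-9.99998446e-01 -8.02302420e-05 -1.76115000e-03]] 0.08562714284841315
```

View pics/scene0.png

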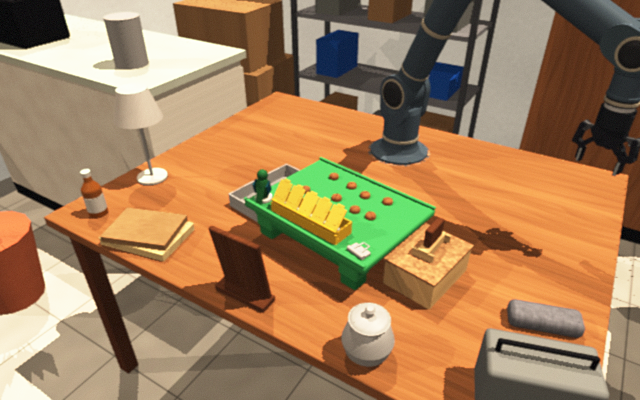

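View pics/top0.png

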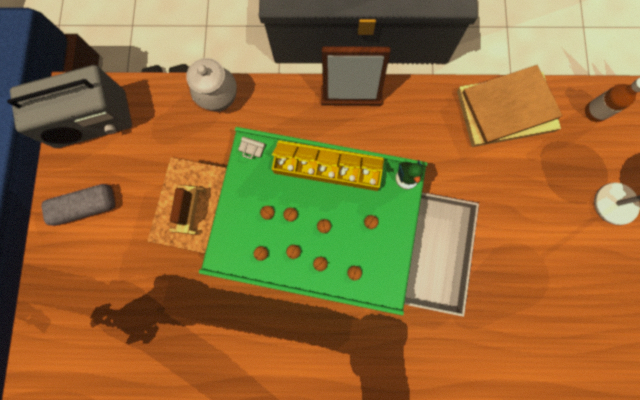

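```bash
cat > h.py <<'E'
from rig import *
import numpy as np, cv2
def cloud(n,p=None,d=None):
    if p is None: p,d=camera(n)
    c=camera_params(n);K=np.array(c["K"]);R=np.array(c["rotation"]);t=np.array(c["position"])
    v,u=np.mgrid[0:400,0:640]
    ray=np.stack([(u-K[0,2])/K[0,0],(v-K[1,2])/K[1,1],np.ones_like(u)],-1)
    P=ray*d[...,None]@R.T+t
    P[d==0]=np.nan
    hsv=cv2.cvtColor(p,cv2.COLOR_RGB2HSV)
    return p,d,P,hsv,ray@R.T,t
def onplane(ray,t,z): return t+ray*((z-t[2])/ray[...,2:3])
E
python3 - <<'E'
from h import *
for n in ("top","scene"):
    p=cv2.imread(f"pics/{n}0.png")[:,:,::-1].copy();d=np.load(f"pics/{n}0.npy")
    p,d,P,H,ray,t=cloud(n,p,d)
    h,s,v=H[...,0],H[...,1],H[...,2]; x,y,z=P[...,0],P[...,1],P[...,2]
    reg=(x>.2)&(x<.9)&(abs(y)<.5)
    g=(h>45)&(h<80)&(s>120)&(z>.1)&(z<.13)&reg
    print(n,"green z",np.nanpercentile(z[g],[1,10,50,90,99]).round(4))
    r=cv2.minAreaRect(P[g][:,:2].astype(np.float32)); print(" stand",r)
    yl=(h>18)&(h<34)&(s>150)&(z>.125)&reg&(y<.15)
    r=cv2.minAreaRect(P[yl][:,:2].astype(np.float32)); print(" yellow",yl.sum(),r,np.nanpercentile(z[yl],[1,50,99]))
    m=((h<14)&(s>110)&(z>.105)&(z<.14)&reg&(y<.2)).astype(np.uint8)
    k,l,st,ce=cv2.connectedComponentsWithStats(m)
    for i in range(1,k):
        if st[i,4]>20:
            q=P[l==i]; print(" shell",st[i,4],ce[i].round(0),q.mean(0).round(4),q[:,2].max().round(4))
    mm=(z>.08)&(z<.09)&reg&(y>.1); r=cv2.minAreaRect(P[mm][:,:2].astype(np.float32));print(" mat",r,mm.sum())
    for a,b in((.1,.113),(.150,.17)):
        mm=(z>a)&(z<b)&reg&(y>.22)
        if mm.sum()>5:r=cv2.minAreaRect(P[mm][:,:2].astype(np.float32));print(" scr",a,r,mm.sum(),P[mm].mean(0))
    mm=(z>.035)&(z<.05)&(x>.2)&(x<.9)&(y<-.1)&(y>-.5);r=cv2.minAreaRect(P[mm][:,:2].astype(np.float32));print(" tray",r,mm.sum())
    # parrot
    mm=(z>.15)&(z<.25)&reg&(y<-.1);print(" parrot?",mm.sum(),P[mm].mean(0),P[mm].max(0))
E
```

```text
top green z [0.1071 0.1086 0.1104 0.1129 0.1195]
 stand ((0.5655616521835327, 0.05968271195888519), (0.4184843599796295, 0.317522794008255), 79.51404571533203)
 yellow 2288 ((0.6635661125183105, -0.0038342922925949097), (0.30124714970588684, 0.06377410143613815), 80.89169311523438) [0.12649154 0.1622976  0.19652145]
 shell 35 [325.  74.] [0.8805 0.0445 0.122 ] 0.1395
 shell 45 [383.  74.] [ 0.8804 -0.0829  0.1218] 0.1399
 shell 52 [267. 212.] [0.5715 0.1595 0.1239] 0.1272
 shell 49 [289. 214.] [0.5682 0.1126 0.1241] 0.1279
 shell 55 [371. 221.] [ 0.5551 -0.054   0.1229] 0.1256
 shell 38 [323. 226.] [0.5454 0.0424 0.1237] 0.1271
 shell 35 [292. 252.] [0.4909 0.1044 0.1235] 0.1257
 shell 61 [260. 253.] [0.4878 0.1694 0.1237] 0.128
 shell 38 [321. 264.] [0.4688 0.047  0.1239] 0.1272
 shell 40 [354. 273.] [ 0.4502 -0.0193  0.1234] 0.1275
 mat ((0.7007060647010803, 0.32039397954940796), (0.13009406626224518, 0.407612681388855), 79.53546905517578) 4183
 scr 0.1 ((0.6717275381088257, 0.29313924908638), (0.14627017080783844, 0.4562636911869049), 89.99893188476562) 3461 [0.57647467 0.25809722
[... 1042 characters left out ...]
1201] 0.1255
 shell 448 [241. 261.] [ 0.8933 -0.0101  0.1226] 0.1399
 mat ((0.6966535449028015, 0.304542601108551), (0.17233525216579437, 0.40938296914100647), 80.6292953491211) 2418
 scr 0.1 ((0.6687444448471069, 0.2938368618488312), (0.46230700612068176, 0.14730887115001678), 0.055808380246162415) 1952 [0.60253433 0.26394254 0.10860522]
 scr 0.15 ((0.580575704574585, 0.335125207901001), (0.020698614418506622, 0.07331697642803192), 82.0594711303711) 187 [0.5850758  0.33603142 0.15784801]
 tray ((0.6775068640708923, -0.26203349232673645), (0.2846682667732239, 0.5930737257003784), 62.189109802246094) 2082
 parrot? 283 [ 0.65722062 -0.12459197  0.17395557] [ 0.67563665 -0.10507144  0.20261419]
```

```bash
python3 - <<'E'
import cv2
a=cv2.imread("pics/top0.png");cv2.imwrite("pics/top0z.png",cv2.resize(a[120:320,140:490],None,fx=2.28,fy=2.28,interpolation=2))
a=cv2.imread("pics/scene0.png");cv2.imwrite("pics/scene0z.png",cv2.resize(a[150:310,225:475],None,fx=3.2,fy=3.2,interpolation=2))
E
```

```text
(no output)
```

View pics/top0z.png

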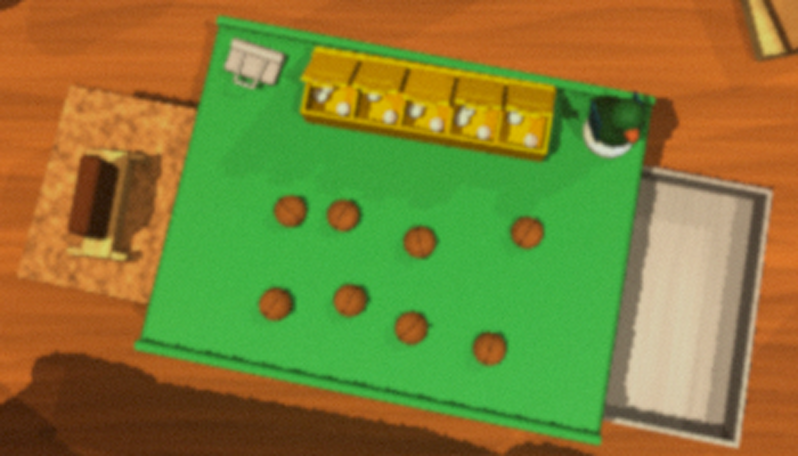

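View pics/scene0z.png

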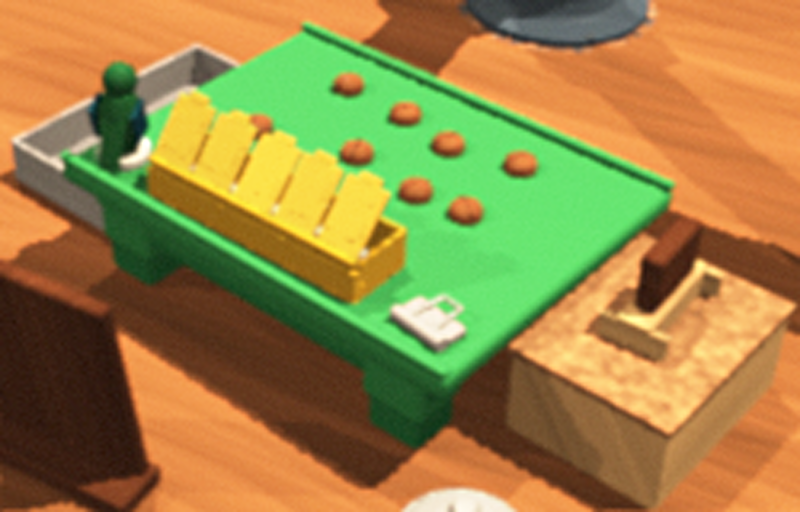

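```bash
cat >> h.py <<'E'
yaw=np.deg2rad(-10.55); SC=np.array([.5657,.0605])
Rs=np.array([[np.cos(yaw),-np.sin(yaw)],[np.sin(yaw),np.cos(yaw)]])
def toS(P): 
    Q=np.array(P,float).copy(); Q[...,:2]=(Q[...,:2]-SC)@Rs; return Q
def toW(xs,ys): return SC+Rs@np.array([xs,ys])
def rot(jaw_yaw): # tool down, z axis at world yaw
    z=np.array([np.cos(jaw_yaw),np.sin(jaw_yaw),0]);x=np.array([0,0,-1.]);return np.stack([x,np.cross(z,x),z],1)
def shells(n="top",p=None,d=None):
    p,d,P,H,ray,t=cloud(n,p,d); S=toS(P)
    h,s,v=H[...,0],H[...,1],H[...,2];z=P[...,2]
    m=((h<14)&(s>110)&(z>.01)&(z<.135)&(S[...,0]>-.165)&(S[...,0]<.16)&(S[...,1]<.21)&(S[...,1]>-.36)).astype(np.uint8)
    k,l,st,ce=cv2.connectedComponentsWithStats(m)
    return [(st[i,4],ce[i].round(),np.nanmean(S[l==i],0).round(4)) for i in range(1,k) if st[i,4]>14]
E
python3 - <<'E'
from h import *
for n in ("top","scene"):
    p=cv2.imread(f"pics/{n}0.png")[:,:,::-1].copy();d=np.load(f"pics/{n}0.npy")
    for q in shells(n,p,d): print(n,q[0],q[1],q[2])
    p,d,P,H,ray,t=cloud(n,p,d);S=toS(P)
    h,s,v=H[...,0],H[...,1],H[...,2]; x,y,z=S[...,0],S[...,1],S[...,2]
    reg=(abs(x)<.2)&(y<.21)&(y>-.21)
    yl=(h>18)&(h<34)&(s>150)&reg
    q=yl&(z>.14)&(z<.149)
    print(" box rim z x pct",np.percentile(x[q],[0.5,2,98,99.5]).round(4)," y",np.percentile(y[q],[0.5,2,98,99.5]).round(4))
    for a in np.arange(.155,.205,.01):
        q=yl&(z>a)&(z<a+.01)
        if q.sum()>9: print(" cover z%.3f"%a,q.sum(),np.percentile(x[q],[5,50,95]).round(4),np.percentile(y[q],[1,99]).round(4))
    q=(z>.118)&(z<.21)&reg&(y<-.12)&~yl; print(" parrot",q.sum(),np.percentile(x[q],[2,50,98]).round(3),np.percentile(y[q],[2,50,98]).round(3),z[q].max())
    q=(z>.114)&reg&(y>.1)&(s<80)&(x>0); print(" clip",q.sum(),np.percentile(x[q],[2,50,98]).round(3),np.percentile(y[q],[2,50,98]).round(3),z[q].max())
    q=(z>.079)&(z<.09)&(y>.212)&(y<.4)&(abs(x)<.15);print(" mat",q.sum(),np.percentile(x[q],[1,50,99]).round(3),np.percentile(y[q],[1,50,99]).round(3))
    q=(z>.147)&(z<.17)&(y>.212)&(y<.4)&(abs(x)<.15);print(" handle",q.sum(),P[q].mean(0),np.percentile(x[q],[1,50,99]).round(3),np.percentile(y[q],[1,50,99]).round(3),z[q].max())
    q=(z>.041)&(z<.049)&(y<-.19)&(y>-.39)&(abs(x)<.2);print(" tray",q.sum(),np.percentile(x[q],[1,50,99]).round(3),np.percentile(y[q],[1,50,99]).round(3))
    q=(z>.116)&(z<.121)&(abs(x)<.17)&(x<-.12);print("rim",np.percentile(x[q],[1,50,99]).round(3))
for off in (0,np.pi):
    for ys in(-.15,0,.15): print(off,ys,inverse_kinematics([*toW(.08,ys),.25],rot(yaw+off)))
print(sense()["wrist_force"])
E
```

```text
top 52 [267. 212.] [-0.0124  0.0984  0.1239]
top 49 [289. 214.] [-0.0071  0.0517  0.1241]
top 55 [371. 221.] [ 0.0105 -0.1145  0.1229]
top 38 [323. 226.] [-0.0167 -0.0215  0.1237]
top 35 [292. 252.] [-0.0815  0.0295  0.1235]
top 61 [260. 253.] [-0.0966  0.0928  0.1237]
top 38 [321. 264.] [-0.0927 -0.031   0.1239]
top 40 [354. 273.] [-0.0989 -0.0996  0.1234]
 box rim z x pct [0.0736 0.074  0.1393 0.1403]  y [-0.1167 -0.1158  0.1037  0.1049]
 cover z0.155 222 [0.1197 0.1255 0.1305] [-0.1126  0.1003]
 cover z0.165 296 [0.1112 0.1172 0.1234] [-0.111   0.0994]
 cover z0.175 354 [0.1008 0.1074 0.1149] [-0.111   0.0991]
 cover z0.185 371 [0.0903 0.0977 0.1054] [-0.1316  0.099 ]
 cover z0.195 53 [0.0892 0.0959 0.0996] [-0.1787  0.0876]
 parrot 758 [-0.157  0.107  0.157] [-0.199 -0.166 -0.122] 0.20308474978041235
 clip 336 [0.098 0.119 0.135] [0.14  0.164 0.188] 0.12487293598148186
 mat 3919 [-0.117 -0.021  0.069] [0.216 0.275 0.343]
 handle 412 [0.5778247  0.33078856 0.15886049] [-0.071 -0.038 -0.003] [0.258 0.267 0.28 ] 0.16414503926251722
 tray 515 [-0.14  -0.017  0.11 ] [-0.351 -0.346 -0.
[... 1177 characters left out ...]
11 ] [-0.353 -0.344 -0.278]
rim [-0.16  -0.154 -0.141]
0 -0.15 [-0.38617764  0.42683272  0.66808154  1.67042827 -0.28559216  1.14404218
  0.17355757]
0 0 [-0.54174061  0.44696475  0.57435758  1.61581655 -0.25950155  1.15590378
 -0.09101813]
0 0.15 [-0.62236536  0.51890402  0.43053487  1.47166743 -0.22395391  1.19982576
 -0.34462981]
3.141592653589793 -0.15 [ 0.85416205  0.64829105 -1.17649541  1.59692721  0.61406372  1.31531106
  2.54560464]
3.141592653589793 0 [ 0.59410236  0.68688209 -1.17791206  1.54585209  0.64475928  1.34547639
  2.30632951]
3.141592653589793 0.15 [-0.21471257  0.50566704 -0.19035819  1.44311529  0.09841247  1.20213092
  2.54017683]
[-0.4186076  -0.29230494  0.16682284]
```

```bash
python3 - <<'E'
from h import *
R=rot(yaw); B=np.array([.1045,-.004])
command_gripper(0.0)
w=toW(B[0]+.028-.033,B[1]+.088)
movep([*w,.30],R)
move_l([*w,.245],feed=.12); print(sense()["wrist_force"])
r=move_l([*w,.168],feed=.05,until_force=12); s=sense(); print(r,s["position"],s["wrist_force"],s["time_s"],s["finger_gap"])
move_l([*w,.245],feed=.15)
p,d=camera("scene"); cv2.imwrite("pics/s1.png",cv2.resize(p[150:310,225:475,::-1],None,fx=3.2,fy=3.2))
print(sense()["time_s"])
E
```

```text
[ 0.20934422 -0.6885166   0.31497488]
False [0.67938849 0.12500967 0.16979204] [-2.6738421  -0.07988664  6.97251616] 5.525 -0.00012993724404206358
6.2417
```

View pics/s1.png

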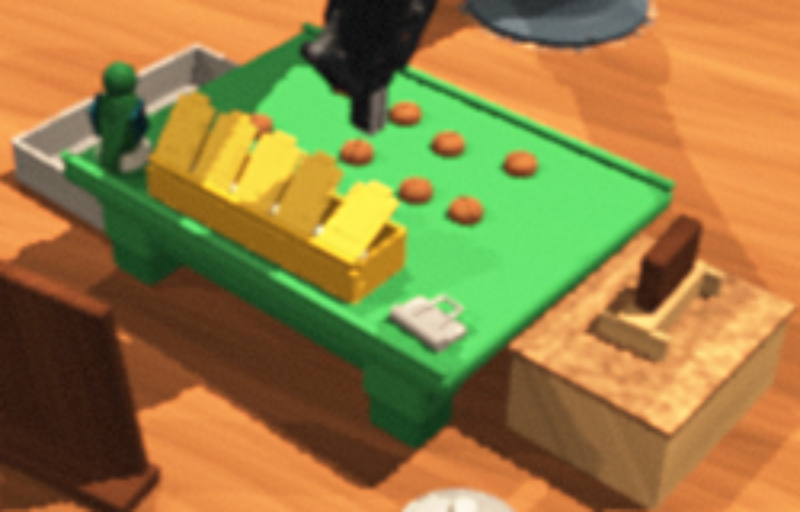

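```bash
python3 - <<'E'
from h import *
R=rot(yaw); B=np.array([.1045,-.004])
w=toW(B[0]+.028-.033,B[1]+.088)
r=move_l([*w,.152],feed=.05,until_force=16); s=sense(); print(r,s["position"],s["wrist_force"],s["time_s"])
move_l([*w,.245],feed=.15)
p,d=camera("scene"); cv2.imwrite("pics/s2.png",cv2.resize(p[150:310,225:475,::-1],None,fx=3.2,fy=3.2))
p,d,P,H,ray,t=cloud("scene",p,d);S=toS(P)
h,s_=H[...,0],H[...,1];q=(h>18)&(h<34)&(s_>150)&(abs(S[...,0]-.105)<.035)&(abs(S[...,1]-.084)<.015)
print(q.sum(),np.percentile(S[q][:,2],[5,50,90,99]))
print(sense()["time_s"])
E
```

```text
False [0.67875907 0.12483418 0.15314504] [-3.19109194 -0.25813914  5.55057015] 8.25
318 [0.11398352 0.14888019 0.15141818 0.15312053]
9.0667
```

View pics/s2.png

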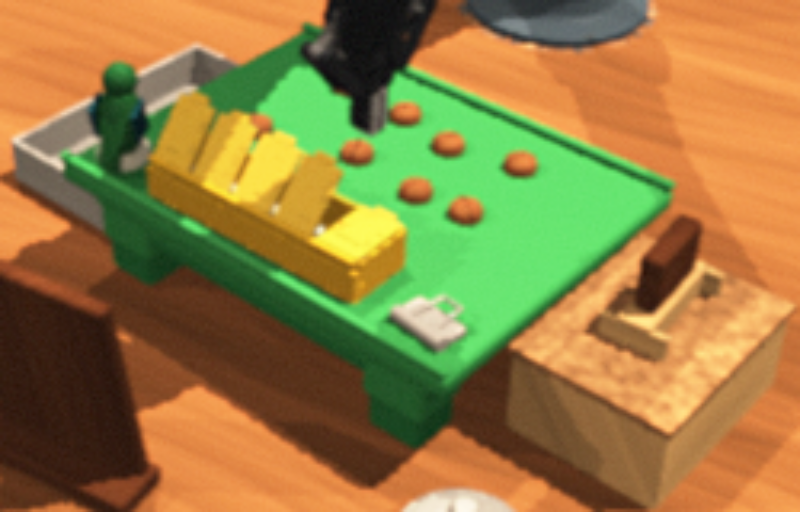

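```bash
python3 - <<'E'
from h import *
p,d,P,H,ray,t=cloud("scene"); S=toS(P); s=sense(); tc=toS(s["position"]);print(tc)
D=S-tc
q=(abs(D[...,0])<.06)&(abs(D[...,1])<.05)&(H[...,1]<110)&(D[...,2]>-.05)
for a in np.arange(-.05,.11,.01):
    m=q&(D[...,2]>=a)&(D[...,2]<a+.01)
    if m.sum()>5: print(a.round(2),m.sum(),np.percentile(D[m][:,0],[5,95]).round(3),np.percentile(D[m][:,1],[5,95]).round(3))
cv2.imwrite("pics/s3.png",cv2.resize(p[90:210,280:430,::-1],None,fx=5,fy=5))
print(s["tcp_rot"].round(3).tolist() if hasattr(s["tcp_rot"],"round") else s["tcp_rot"])
E
```

```text
[0.09866085 0.08391225 0.24326592]
0.0 28 [-0.005  0.013] [-0.002  0.013]
0.01 37 [-0.004  0.014] [-0.001  0.014]
0.02 33 [-0.004  0.013] [-0.001  0.013]
0.03 25 [-0.005  0.014] [0.006 0.014]
0.04 66 [-0.022  0.031] [-0.006  0.015]
0.05 67 [-0.029  0.038] [-0.006  0.015]
0.06 116 [-0.037  0.046] [-0.005  0.019]
0.07 108 [-0.044  0.055] [0.002 0.019]
0.08 148 [-0.051  0.059] [-0.002  0.02 ]
0.09 149 [-0.047  0.055] [-0.002  0.021]
0.1 124 [-0.022  0.042] [-0.002  0.021]
[[-0.003, 0.183, 0.983], [-0.001, 0.983, -0.183], [-1.0, -0.001, -0.003]]
```

View pics/s3.png

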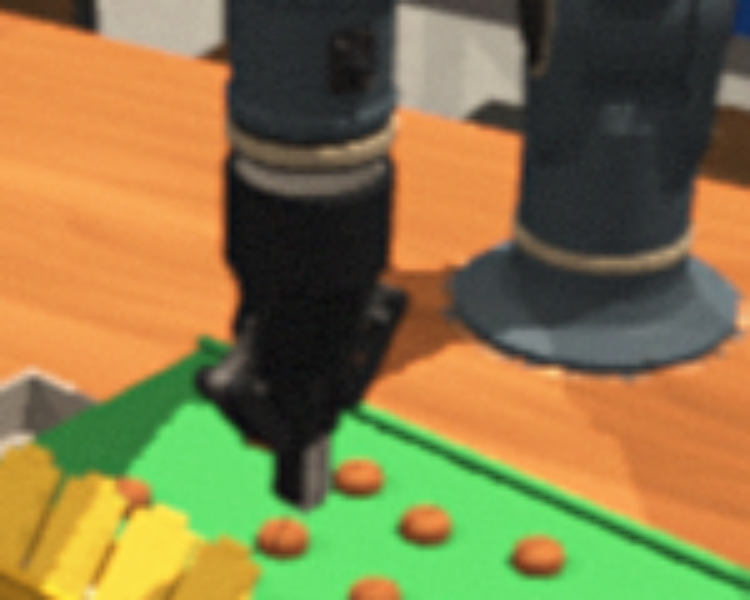

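```bash
python3 - <<'E'
from h import *
p,d,P,H,ray,t=cloud("scene"); S=toS(P); tc=toS(sense()["position"])
for r in range(176,196,1): print(r,(S[r,340]-tc).round(3),H[r,340],(S[r,343]-tc).round(3),H[r,343])
E
```

```text
176 [0.014 0.012 0.047] [20 36 21] [0.005 0.014 0.044] [15 18 28]
177 [0.015 0.013 0.046] [10 31 25] [0.006 0.015 0.042] [18 31 41]
178 [0.011 0.01  0.04 ] [60 32 16] [0.007 0.016 0.04 ] [ 8 46 67]
179 [0.014 0.013 0.04 ] [170  28  27] [0.002 0.012 0.034] [16 42 91]
180 [0.011 0.01  0.034] [ 6 31 41] [0.004 0.014 0.033] [ 13  45 101]
181 [0.01  0.01  0.031] [24 28 45] [0.006 0.015 0.032] [ 13  56 104]
182 [0.009 0.009 0.028] [12 27 47] [0.002 0.012 0.026] [ 12  42 104]
183 [0.009 0.009 0.025] [20 33 46] [0.002 0.012 0.023] [ 13  42 108]
184 [0.007 0.007 0.02 ] [15 31 50] [0.002 0.012 0.02 ] [ 13  48 112]
185 [0.007 0.007 0.018] [15 37 55] [0.001 0.011 0.017] [ 14  46 112]
186 [0.007 0.007 0.015] [13 36 49] [0.001 0.011 0.014] [ 14  49 109]
187 [0.006 0.007 0.012] [26 36 49] [0.    0.011 0.011] [  8  43 106]
188 [0.006 0.007 0.009] [ 7 43 53] [-0.     0.011  0.008] [ 4 42 92]
189 [0.008 0.008 0.008] [ 9 34 52] [0.002 0.012 0.007] [ 8 42 90]
190 [0.008 0.008 0.005] [ 7 40 58] [0.001 0.012 0.004] [40 59 99]
191 [ 0.005  0.006 -0.   ] [41 58 84] [0.003 0.013 0.002] [ 58 115 158]
192 [ 0.006  0.007 -0.002] [ 60 105 156] [-0.154 -0.112 -0.133] [ 62 142 222]
193 [-0.144 -0.116 -0.133] [ 59 131 211] [-0.146 -0.106 -0.129] [ 63 144 234]
194 [-0.139 -0.111 -0.132] [ 46 131 207] [-0.148 -0.108 -0.134] [ 63 147 231]
195 [-0.121 -0.097 -0.12 ] [ 20 155 202] [-0.144 -0.104 -0.134] [ 64 147 231]
```

```bash
python3 - <<'E'
from h import *
R=rot(yaw); B=np.array([.1045,-.004])
for y in (.044,0,-.044,-.088,.088):
    w=toW(B[0]+.028-.034,B[1]+y)
    move_l([*w,.235],R,feed=.2)
    r=move_l([*w,.149],feed=.07,until_force=16); s=sense(); print(y,r,s["position"].round(4) if hasattr(s["position"],"round") else s["position"],np.round(s["wrist_force"],1),s["time_s"])
    move_l([*w,.235],feed=.2)
w=toW(0,.2); movep([*w,.32],rot(yaw+np.pi/2))
p,d=camera("scene"); cv2.imwrite("pics/s4.png",cv2.resize(p[150:310,225:475,::-1],None,fx=3.2,fy=3.2))
p2,d2=camera("top"); cv2.imwrite("pics/t4.png",cv2.resize(p2[120:320,140:490,::-1],None,fx=2.28,fy=2.28))
print(sense()["time_s"],sense()["joint_pos"])
for n,p,d in(("scene",p,d),("top",p2,d2)):
    p,d,P,H,ray,t=cloud(n,p,d);S=toS(P)
    h,s_=H[...,0],H[...,1]
    for y in (.088,.044,0,-.044,-.088):
        q=(h>18)&(h<34)&(s_>150)&(abs(S[...,0]-.095)<.018)&(abs(S[...,1]-y+.004)<.015)
        print(n,y,q.sum(),np.percentile(S[q][:,2],[5,50,90,99]).round(4))
E
```

```text
0.044 True [0.6694 0.0817 0.1531] [-1.2  0.6  6.8] 10.6417
0 True [0.6613 0.0385 0.1531] [-1.1  0.7  6.9] 12.675
-0.044 True [ 0.6503 -0.0038  0.194 ] [ 0.9 -0.7  0.3] 14.2833
-0.088 True [ 0.6419 -0.047   0.1953] [-0.2  0.7 -0. ] 15.6583
0.088 True [0.6775 0.1251 0.1531] [-2.6 -0.6  6.4] 18.125
19.875 [-0.563594    0.37968634  0.13681051  1.48056721 -0.05192536  1.28710049
  0.96251785]
scene 0.088 113 [0.1478 0.1503 0.1518 0.1527]
scene 0.044 103 [0.1168 0.15   0.1518 0.1524]
scene 0 106 [0.1188 0.1502 0.1521 0.1531]
scene -0.044 137 [0.1229 0.177  0.1858 0.1882]
scene -0.088 111 [0.1363 0.1794 0.1882 0.1931]
top 0.088 248 [0.1486 0.1511 0.1529 0.1544]
top 0.044 252 [0.1486 0.1508 0.1527 0.1539]
top 0 259 [0.1485 0.1508 0.1528 0.1542]
top -0.044 300 [0.1115 0.1714 0.1867 0.1905]
top -0.088 334 [0.1121 0.1442 0.1884 0.1924]
```

View pics/s4.png

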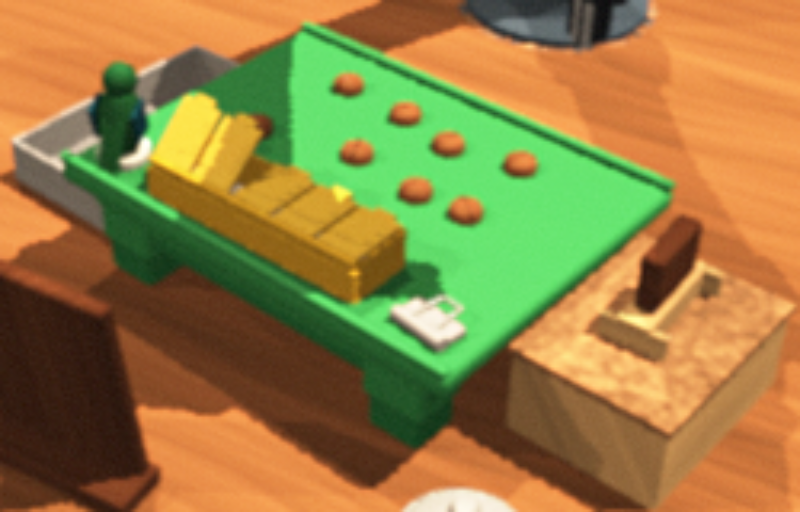

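View pics/t4.png

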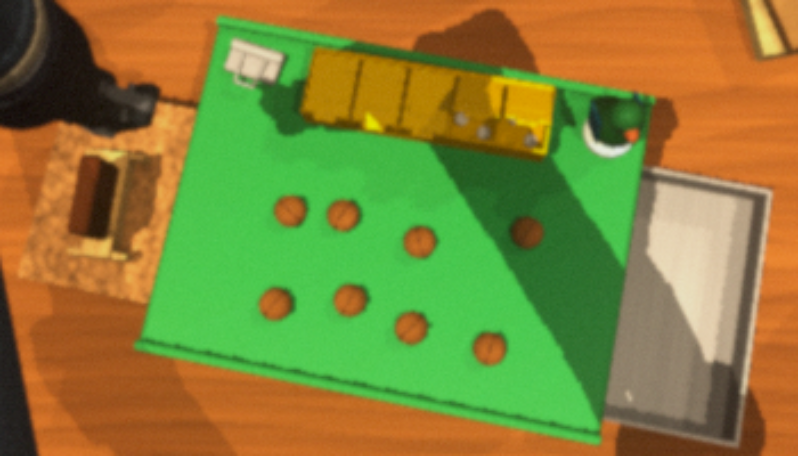

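```bash
python3 - <<'E'
from h import *
R=rot(yaw); B=np.array([.1045,-.004])
first=True
for y in (-.044,-.088):
    w=toW(B[0]+.028-.034,B[1]+y)
    if first: movep([*w,.28],R); first=False
    move_l([*w,.235],R,feed=.15); sleep(.2)
    for k in range(3):
        r=move_l([*w,.150],feed=.05,until_force=18); s=sense(); print(y,r,np.round(s["position"],4),np.round(s["wrist_force"],1),s["time_s"])
        if s["position"][2]<.156: break
    move_l([*w,.235],feed=.2)
w=toW(0,.2); movep([*w,.32],rot(yaw+np.pi/2))
command_gripper(.085)
p,d=camera("scene"); cv2.imwrite("pics/s5.png",cv2.resize(p[150:310,225:475,::-1],None,fx=3.2,fy=3.2))
p2,d2=camera("top"); cv2.imwrite("pics/t5.png",cv2.resize(p2[120:320,140:490,::-1],None,fx=2.28,fy=2.28))
print(sense()["time_s"])
for n,p,d in(("scene",p,d),("top",p2,d2)):
    p,d,P,H,ray,t=cloud(n,p,d);S=toS(P)
    h,s_=H[...,0],H[...,1]
    for y in (.088,.044,0,-.044,-.088):
        q=(h>18)&(h<34)&(s_>150)&(abs(S[...,0]-.095)<.018)&(abs(S[...,1]-y+.004)<.015)
        print(n,y,q.sum(),np.percentile(S[q][:,2],[5,50,90,99]).round(4))
E
```

```text
-0.044 True [ 0.6534 -0.0046  0.1531] [-1.1  1.6  5.7] 23.1667
-0.088 True [ 0.6454 -0.0479  0.1531] [-1.3  1.2  5.7] 25.975
28.6417
scene 0.088 112 [0.1468 0.1502 0.1521 0.153 ]
scene 0.044 100 [0.118  0.1505 0.1523 0.1538]
scene 0 106 [0.1172 0.1499 0.1518 0.1533]
scene -0.044 89 [0.1338 0.1498 0.1518 0.153 ]
scene -0.088 84 [0.139  0.1503 0.1519 0.1536]
top 0.088 251 [0.1489 0.151  0.1528 0.1543]
top 0.044 255 [0.1489 0.151  0.153  0.1542]
top 0 257 [0.1487 0.1509 0.1527 0.1534]
top -0.044 275 [0.1445 0.1507 0.1526 0.1541]
top -0.088 292 [0.1242 0.1504 0.1524 0.1539]
```

View pics/s5.png

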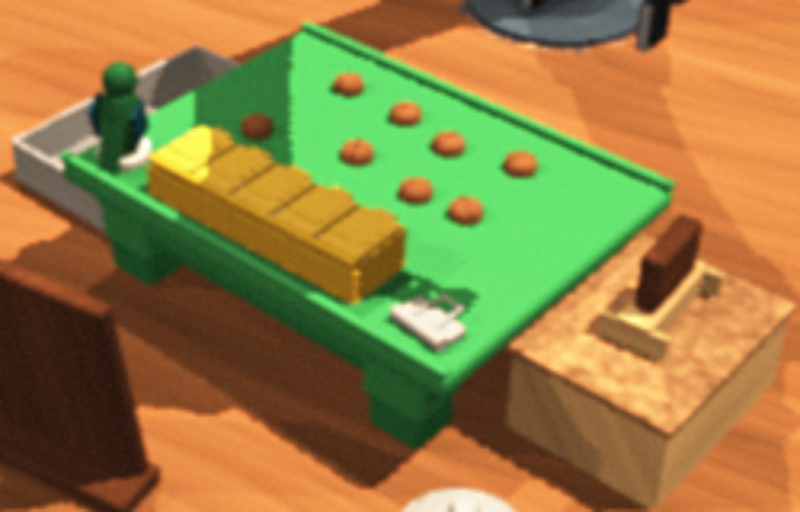

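```bash
python3 - <<'E'
from h import *
R=rot(np.deg2rad(82.6)); w=[.5805,.3335]
movep([*w,.26],R); move_l([*w,.20],feed=.15); sleep(.2)
r=move_l([*w,.130],feed=.06,until_force=10); s=sense(); print(r,np.round(s["position"],4),np.round(s["wrist_force"],1))
p,d=camera("scene"); cv2.imwrite("pics/s6.png",cv2.resize(p[190:310,375:500,::-1],None,fx=5,fy=5))
print(s["time_s"])
E
```

```text
False [0.5808 0.3336 0.1305] [ 0.4 -0.3 -1.6]
31.1917
```

View pics/s6.png

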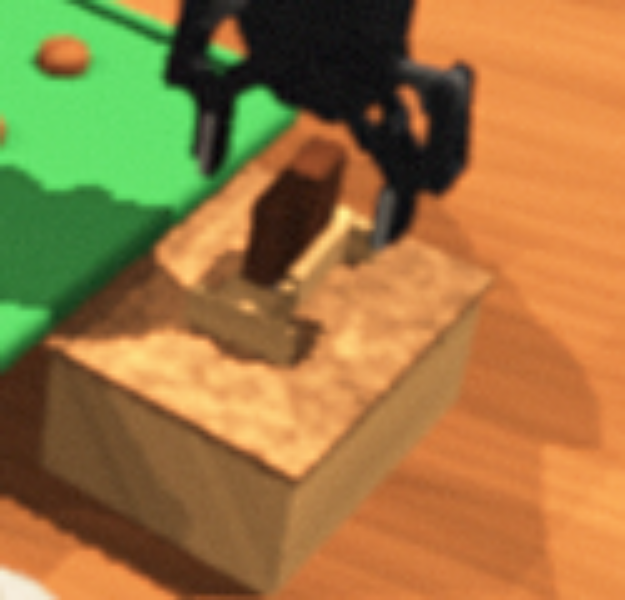

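```bash
python3 - <<'E'
from h import *
s=sense();w=s["position"][:2]
move_l([*w,.124],feed=.05,until_force=10)
command_gripper(0.0,70); s=sense(); print(s["finger_gap"],np.round(s["position"],4),np.round(s["wrist_force"],1))
p,d=camera("scene"); cv2.imwrite("pics/s7.png",cv2.resize(p[190:310,375:500,::-1],None,fx=5,fy=5))
E
```

```text
0.019302431761064835 [0.5808 0.3335 0.1241] [-0.9 -1.4  0.9]
```

View pics/s7.png

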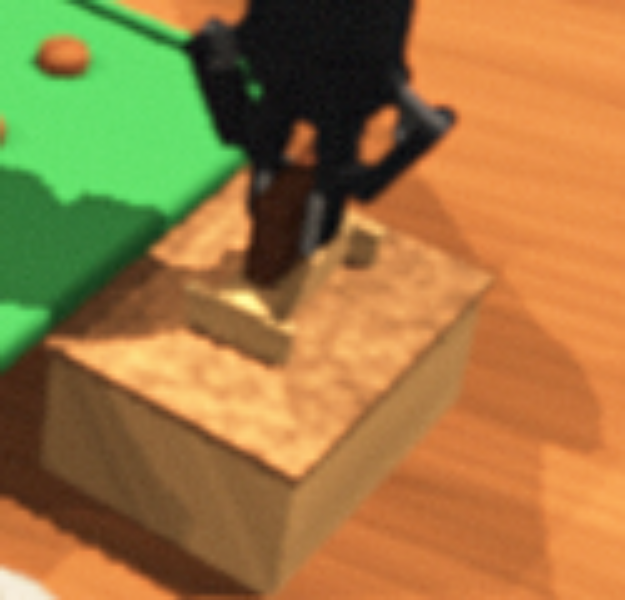

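```bash
cat >> h.py <<'E'
RJ=rot(yaw+np.pi/2)
def pic(tag):
    p,d=camera("scene"); cv2.imwrite(f"pics/s{tag}.png",cv2.resize(p[140:310,215:475,::-1],None,fx=3,fy=3))
    p2,d2=camera("top"); cv2.imwrite(f"pics/t{tag}.png",cv2.resize(p2[120:320,140:490,::-1],None,fx=2.28,fy=2.28))
    for n,p,d in(("scene",p,d),("top",p2,d2)):
        for q in shells(n,p,d): print(n,q[0],q[1],q[2])
    s=sense();print("t",s["time_s"],"gap",s["finger_gap"],"pos",toS(s["position"]).round(4))
def sweep(x,y0,y1,feed=.08,zn=.149):
    move_l([*toW(x,y0),zn+.012],RJ,feed=.12); sleep(.15)
    r=move_l([*toW(x,y0),zn-.006],feed=.03,until_force=6); z=sense()["position"][2]
    print("contact",r,z); z=z+.0007
    move_l([*toW(x,y0),z],feed=.05)
    print("gap",sense()["finger_gap"])
    move_l([*toW(x,y1),z],RJ,feed=feed); s=sense(); print("end",toS(s["position"]).round(4),np.round(s["wrist_force"],1),s["finger_gap"])
E
python3 - <<'E'
from h import *
s=sense();w=s["position"][:2]
move_l([*w,.205],feed=.12)
move_l([*toW(0,.166),.205],RJ,feed=.12)
pic(8)
E
```

```text
scene 35 [333. 176.] [-0.0906 -0.0953  0.1204]
scene 39 [351. 185.] [-0.0873 -0.0252  0.1194]
scene 42 [305. 189.] [ 0.0169 -0.11    0.1199]
scene 42 [365. 195.] [-0.0737  0.0332  0.1203]
scene 45 [336. 197.] [-0.0104 -0.0168  0.1199]
scene 49 [354. 209.] [-0.0004  0.0558  0.1201]
scene 38 [369. 216.] [-0.0029  0.1021  0.1197]
scene 21 [389. 255.] [0.0529 0.2073 0.0838]
top 68 [267. 212.] [-0.0118  0.0979  0.1234]
top 36 [289. 213.] [-0.0059  0.0525  0.1239]
top 28 [323. 225.] [-0.0166 -0.0201  0.1235]
top 25 [259. 253.] [-0.0975  0.0953  0.1241]
top 38 [354. 272.] [-0.0969 -0.1     0.1229]
t 34.1667 gap 0.019232685776571862 pos [-0.0006  0.1674  0.2049]
```

View pics/s8.png

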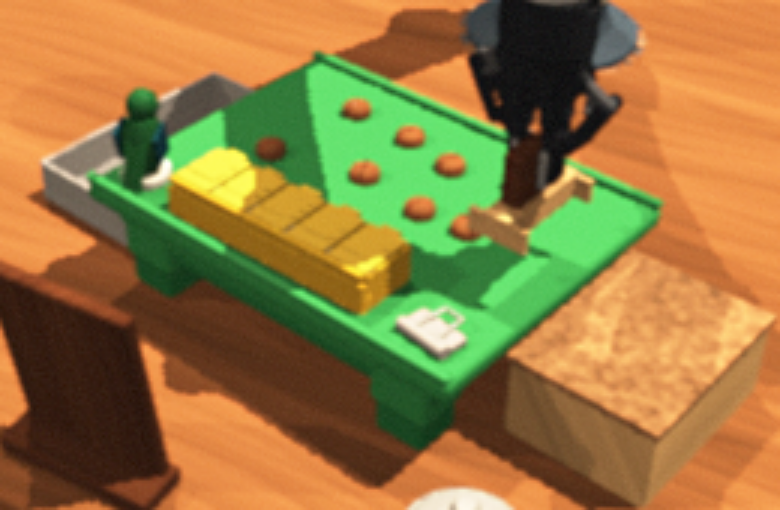

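View pics/t8.png

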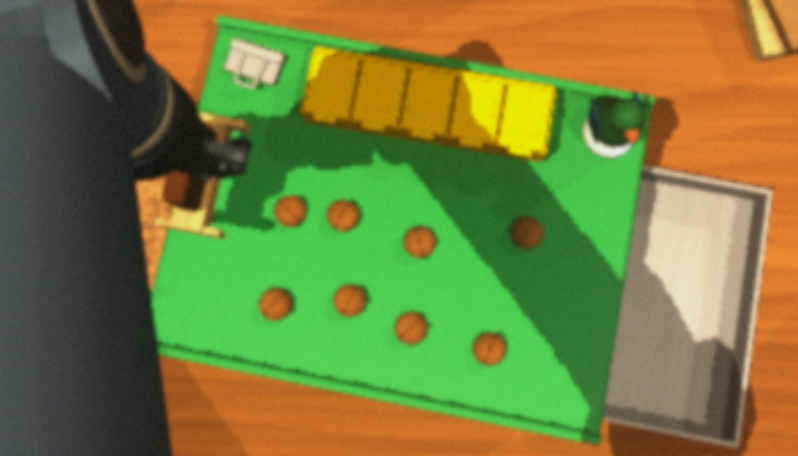

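```bash
python3 - <<'E'
from h import *
sweep(.002,.166,-.224)
x=.002;move_l([*toW(x,-.224),.215],feed=.15)
pic(9)
E
```

```text
contact True 0.149061256985213
gap 0.01923317910193986
end [ 0.002  -0.2239  0.1498] [-0.3  0.5 -1.9] 0.019200397419873023
scene 36 [334. 176.] [-0.0908 -0.0951  0.1204]
scene 39 [351. 185.] [-0.0872 -0.0244  0.12  ]
scene 44 [364. 194.] [-0.0734  0.0333  0.1205]
scene 49 [387. 201.] [-0.0902  0.0977  0.1203]
scene 20 [388. 255.] [0.054  0.207  0.0832]
top 24 [417. 246.] [-0.008  -0.2354  0.0185]
top 47 [260. 253.] [-0.0963  0.0939  0.124 ]
top 26 [292. 253.] [-0.0834  0.0296  0.1239]
top 44 [320. 264.] [-0.0933 -0.0293  0.1234]
top 33 [354. 272.] [-0.0964 -0.1001  0.124 ]
t 41.25 gap 0.019250838927829046 pos [ 0.001  -0.2238  0.2136]
```

View pics/s9.png

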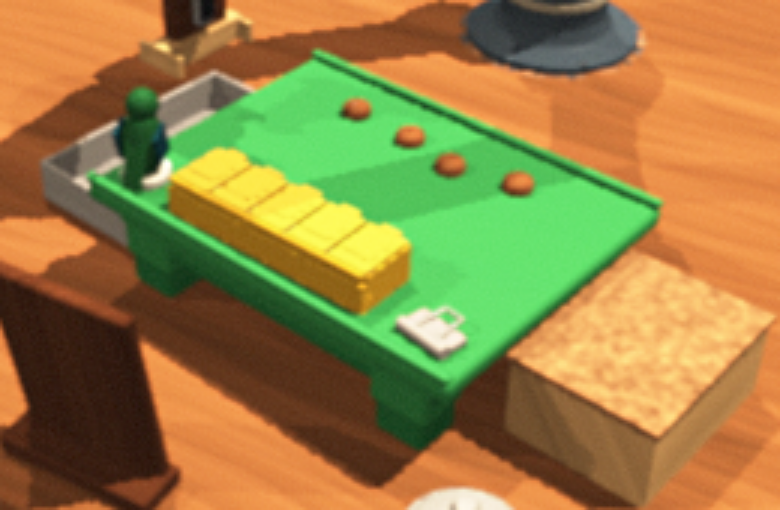

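View pics/t9.png

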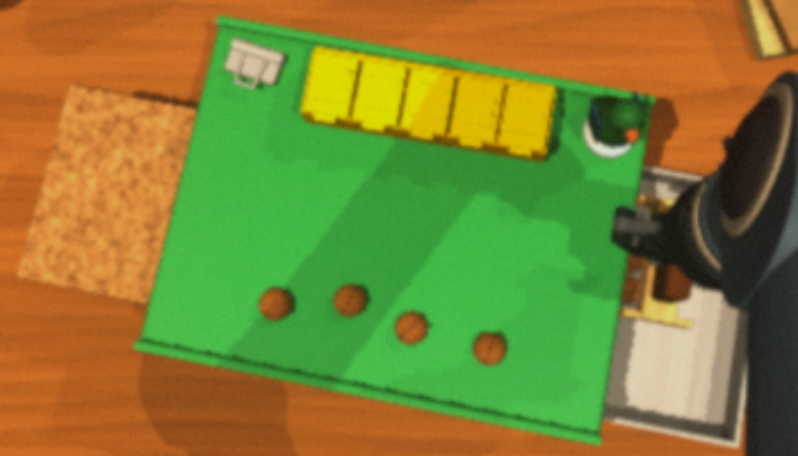

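Far lane is clear of shells. Now the near lane.

```bash
python3 - <<'E'
from h import *
move_l([*toW(-.088,.166),.215],RJ,feed=.2)
sweep(-.088,.166,-.224)
move_l([*toW(-.088,-.224),.215],feed=.15)
move_l([*toW(-.03,.0),.28],RJ,feed=.2)
pic(10)
E
```

```text
contact True 0.14904878482237066
gap 0.019238643756710982
end [-0.088  -0.2239  0.1498] [ 0.  -0.3 -2.1] 0.019314325691384786
scene 19 [389. 254.] [0.0516 0.2069 0.0833]
top 49 [420. 234.] [ 0.0201 -0.2376  0.0179]
top 238 [428. 244.] [ 2.000e-04 -2.596e-01  1.830e-02]
top 25 [414. 270.] [-0.0628 -0.237   0.0186]
top 171 [427. 279.] [-0.0787 -0.2676  0.0212]
top 37 [412. 284.] [-0.095  -0.2374  0.0191]
t 51.9167 gap 0.01873992352954284 pos [-0.0302 -0.0014  0.2797]
```

View pics/s10.png

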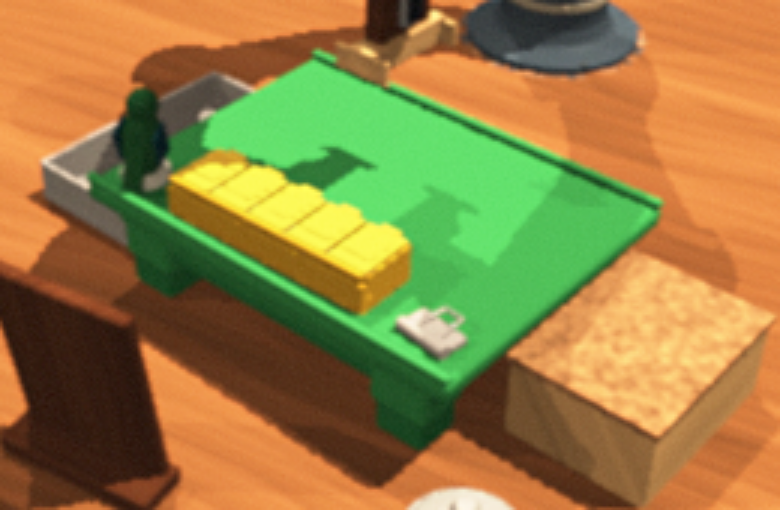

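View pics/t10.png

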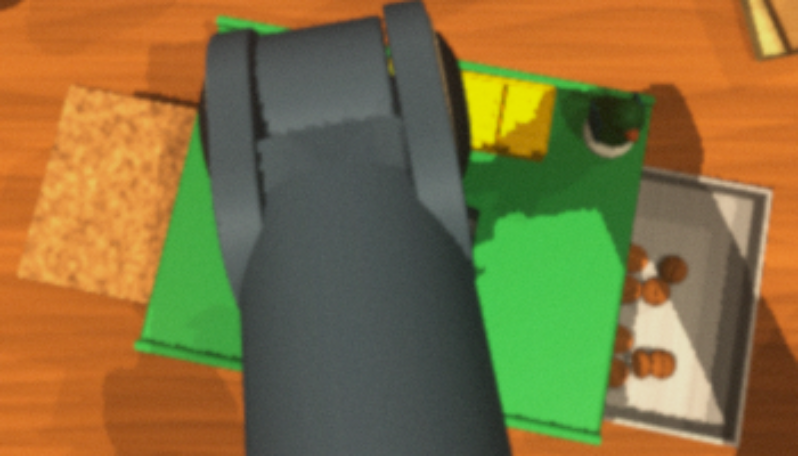

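```bash
python3 - <<'E'
from h import *
w=toW(-.024,.277)
move_l([*toW(-.024,.2),.25],RJ,feed=.18)
move_l([*w,.20],feed=.15); move_l([*w,.137],feed=.1); sleep(.2)
r=move_l([*w,.119],feed=.03,until_force=5); s=sense(); print(r,np.round(s["position"],4),s["wrist_force"],s["finger_gap"])
p,d=camera("scene"); cv2.imwrite("pics/s11.png",cv2.resize(p[190:310,375:500,::-1],None,fx=5,fy=5))
E
```

```text
True [0.593  0.3372 0.1241] [ 0.46561153 -0.14806152  3.90360938] 0.019420952682073115
```

View pics/s11.png

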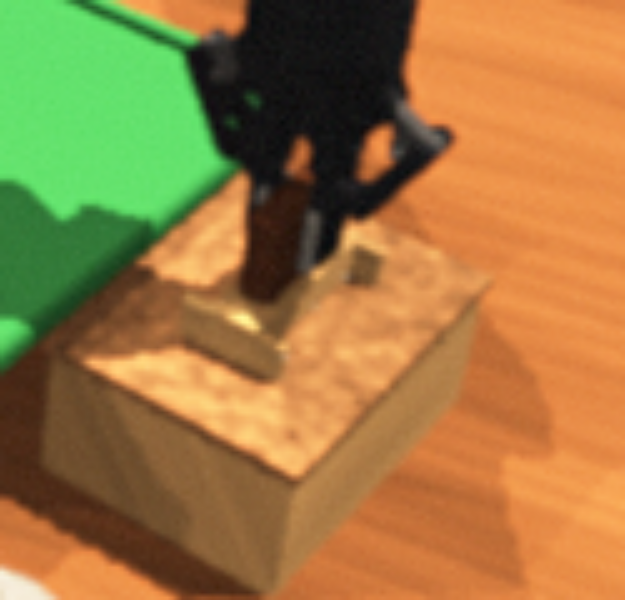

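The block is standing level on the cork; I'll release it, back off and check everything.

```bash
python3 - <<'E'
from h import *
w=sense()["position"][:2]
command_gripper(.085); sleep(.2)
move_l([*w,.26],feed=.12)
movep([.35,.5,.35],RJ); sleep(.3)
pic(12)
for n in("scene","top"):
    p,d,P,H,ray,t=cloud(n);S=toS(P);x,y,z=S[...,0],S[...,1],S[...,2]
    h,s_=H[...,0],H[...,1]
    for yy in (.088,.044,0,-.044,-.088):
        q=(h>18)&(h<34)&(s_>150)&(abs(x-.095)<.018)&(abs(y-yy+.004)<.015)
        print(n,yy,np.percentile(z[q],[50,90,99]).round(4))
    q=(z>.147)&(z<.17)&(y>.212)&(y<.4)&(abs(x)<.15);print(" handle",q.sum(),np.percentile(x[q],[1,50,99]).round(3),np.percentile(y[q],[1,50,99]).round(3),z[q].max())
E
```

```text
scene 17 [413. 234.] [-0.0593  0.2057  0.0807]
scene 22 [389. 254.] [0.0508 0.2072 0.0834]
top 39 [420. 233.] [ 0.0217 -0.2383  0.0181]
top 243 [429. 243.] [ 0.0027 -0.2624  0.0175]
top 26 [414. 270.] [-0.0634 -0.2369  0.0193]
top 173 [427. 279.] [-0.0784 -0.2681  0.021 ]
top 29 [413. 284.] [-0.0953 -0.2391  0.0185]
t 59.1583 gap 0.08479368219672216 pos [-0.292   0.3924  0.3498]
scene 0.088 [0.1502 0.1521 0.1535]
scene 0.044 [0.1502 0.1518 0.1527]
scene 0 [0.1503 0.1519 0.1527]
scene -0.044 [0.1502 0.1519 0.1537]
scene -0.088 [0.15   0.1517 0.1534]
 handle 204 [-0.06  -0.02   0.011] [0.27  0.282 0.289] 0.16285883630427478
top 0.088 [0.1511 0.1528 0.1542]
top 0.044 [0.1511 0.1527 0.1541]
top 0 [0.1507 0.1524 0.1536]
top -0.044 [0.1509 0.1526 0.1538]
top -0.088 [0.1504 0.1523 0.1537]
 handle 409 [-0.06  -0.027  0.008] [0.266 0.274 0.286] 0.16451668409368903
```

View pics/s12.png

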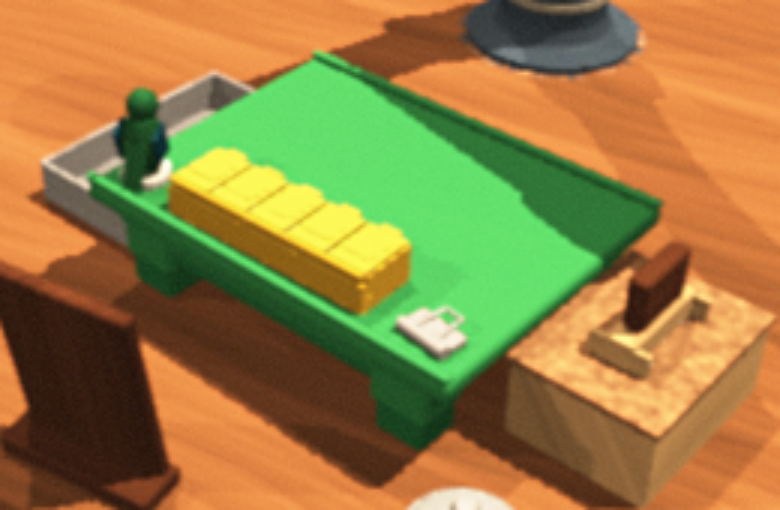

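View pics/t12.png

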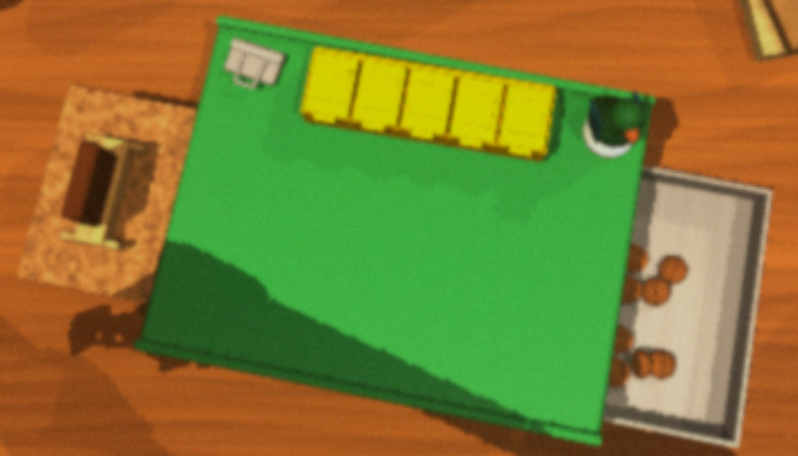

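```bash
python3 - <<'E'
from h import *
p,d,P,H,ray,t=cloud("top"); S=toS(P)
cv2.imwrite("pics/t13.png",cv2.resize(p[215:300,395:480,::-1],None,fx=7,fy=7,interpolation=2))
for r in (275,278,281): print([float(S[r,c,2].round(3)) for c in range(416,436)])
E
```

```text
[0.001, 0.01, 0.019, 0.026, 0.033, 0.031, 0.033, 0.03, 0.025, 0.011, 0.015, 0.015, 0.016, 0.015, 0.013, 0.015, 0.015, 0.013, 0.011, 0.007]
[0.004, 0.009, 0.014, 0.022, 0.026, 0.035, 0.036, 0.033, 0.031, 0.027, 0.015, 0.017, 0.02, 0.017, 0.02, 0.018, 0.018, 0.014, 0.017, 0.015]
[0.004, 0.006, 0.015, 0.02, 0.026, 0.033, 0.035, 0.032, 0.034, 0.031, 0.015, 0.015, 0.019, 0.02, 0.019, 0.017, 0.02, 0.018, 0.018, 0.016]
```

View pics/t13.png

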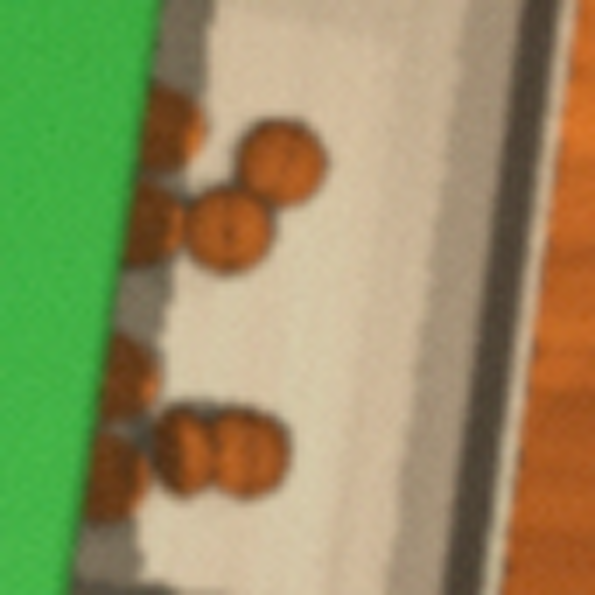

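```bash
python3 -c "
from rig import *
finish_job()"
```

```text
the job is handed in; nothing more can be done
```

I shut all five pill box covers and swept the eight shells into the tray in two passes. I then stood the scraper block back on the cork-topped box and handed the job in at about 60 s.

**Last checks:**
- **Covers:** all five measured flat at about 0.150 m, which is the shut height.
- **Shells:** none were left on the seat, and I counted eight in the tray. One leans at an angle, with its top at about 0.036 m, below the 0.045 m limit. Four are partly hidden under the seat's overhang, so I only saw part of each.
- **Scraper:** it stands upright about 5 mm from the middle of the cork-topped box.
- **Parrot and clip:** both look unmoved in the pictures; I did not re-measure them at the end.

**What disagreed or had to be redone:**
- **Fingertips:** with the gripper shut, they reached only about 3 mm ahead of the reported TCP, not the stated 25 mm. The first press on cover 5 therefore stopped short, so I repeated it deeper and set the later heights from the measured value.
- **Covers 1 and 2:** each needed a second press because the force stop triggered too early.

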